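# Set the gap of a stand with a feeler blade

### The job

Set the stand's gap to the orange-handled feeler blade: slide the blade flat under the raised foot until its tip sticks out about 30 mm on the far side, let go of it, then press the yellow knob down gently until the foot just bears on the blade, and swing the red clamp lever all the way down. Then draw the blade straight out along the plate, feeling that the foot drags lightly on it to the end, and leave it lying flat on the granite, clear of the foot, with the foot left at the height of the blade. Leave the blue blade, the V-block and the pot alone.

Things in the scene. Friction and masses are not known exactly. Their poses are not given: they have to be found in the camera images.
- plate: black granite surface plate, 520 (x) x 940 (y) x 60 mm; origin at the centre of its underside, so its level top lies 60 mm above the origin. It is fixed, but it is let into the bench by a differing depth, so the height of its top differs from one start to the next
- stand: fixed gap-setting stand on the plate. Origin: on the plate's top, straight under the centre of the foot; z up. Its +x points from the foot to the column: steel base 120 mm wide and 22 mm high at x 60 to 190 mm; round column of 32 mm diameter at x = 115 mm, 170 mm high; green arm 36 mm wide at x -20 to 135 mm, heights 75 to 105 mm. The blade goes in from the stand's -y side, its tip towards +y, square to the arm; the clamp lever is on the +y side
- gap (a joint): height of the foot's underside over the plate, that is the gap, in m: 0 to 0.03; starts 0.012 to 0.022. The upright spindle slides in the arm, held by friction; it stays where it is left and takes a push of about 4 N to slide down
- foot: spindle with its square steel foot, 26 x 26 x 10 mm, at the lower end and the yellow knob at the upper end, 0.25 kg in all. Origin: centre of the foot's underside; axes as the stand's
- knob_top (a point): centre of the top of the yellow round knob (38 mm diameter, 14 mm high) on the spindle, 145 mm above the foot's underside; press here
- clamp (a joint): angle of the red clamp lever in rad: 0 = level (clamped), grows as the lever is raised, up to 1.1; starts 0.8 to 1.1, raised. It turns about a level axis parallel to the stand's x, at x 65, y 22, z 108 mm in the stand's frame, and points to the stand's +y; it stays where it is left and takes about 3 N at its end. Pushing it down does not shift the spindle
- clamp_tip (a point): centre of the round cross-piece (20 mm diameter, 26 mm long) at the end of the clamp lever, 75 mm from its hinge
- blade: feeler blade with an orange handle, 0.17 kg: steel strip 170 mm long, 20 mm wide, 5 mm thick, with a handle block 50 mm long and 20 mm wide on its rear end, top 36 mm above the strip's underside. Origin: on the underside, under the handle's centre; x runs along the strip to the tip, z up. The strip reaches from x = -25 to 145 mm; the handle from -25 to 25 mm
- blade_tip (a point): middle of the blade's tip edge, on its underside (x = 145 mm in the blade's frame)
- spare: bystander: a like blade with a blue handle, 10 mm thick; not to be moved
- vblock: bystander: steel V-block, 90 x 60 x 45 mm; origin at the centre of its underside; not to be moved
- pot: bystander: open grey pot, 72 mm across and 90 mm high; origin at the centre of its underside; not to be moved
Not all that is in view belongs to the job. What is shaped like the blade but green or purple is not meant.

How it is judged:
By the outcome, as a careful person would: the job done as asked, in the order asked, and still so for the second after the job is handed in, with the robot touching nothing.
It also fails if it takes over 72 s, if anything falls off the work surface, if the arm or the gripper's body presses on something with over 40 N, if the wrist force passes 120 N, or if a joint passes its speed limit or range.

### The arm

A 6-joint arm with a two-finger parallel gripper is mounted at the origin on the work surface. World frame = base frame: x ahead of the robot, y to its left, z up, the work surface at z = 0. Lengths are in m, angles in rad, forces in N, time in s.
With the tool pointing down it reaches from about 0.4 to 0.825 m from the base axis. Payload 7 kg.
Tool frame: the origin (TCP) lies where the fingers leave the gripper's body, on its centre line; the fingertips stand 73 mm ahead of it and the grasp point (between the pads) lies 54 mm ahead of it; z points along the fingers, y is the direction in which the jaws open and shut (so a half turn about z gives the same grasp; the last joint's range is limited). The gripper opens to 85 mm and grips with 20 to 120 N. Pads are 22 mm wide; open, the fingers measure 114 mm over their backs; the gripper's body (76 mm by 85 mm) begins 54 mm behind the grasp point. The pads swing forward as they close: fully open they stand 13 mm farther back than shut.
Start: joints at [-0.889, 0.359, 0.012, 0, -1.224, -0.288], TCP at [0.259, -0.623, 0.304] pointing down, gripper open.
Joint ranges: [-3.07, 3.07], [-1.43, 2.12], [-1.02, 1.25], [-3.03, 1.67], [-3.05, -0], [-3.03, 3.03]. Speed limits (rad/s): [2.39, 2.39, 3.01, 3.14, 3.14, 3.14].

### API

Orientations are given as [roll, pitch, yaw] about the fixed x, y, z axes, in that order (R = Rz(yaw) Ry(pitch) Rx(roll)).
In Python, from cell import r, imaging, order gives the robot as it stands.
- The arm moves only by the shell command python3 -m pendant 'ROWS' [FORCE]. ROWS is JSON, a list of rows, each a list of 7 numbers: the shift along the tool's x, y, z in mm, then the turn, a rotation vector about the tool's x, y, z in rad, then the gripper command: -1 is fully open, 1 is shut, values between are in proportion. A call has 1 to 8 rows; each row is the pose to reach, as a shift and turn from the pose commanded when the call began, along the tool's axes at that moment; what a row does not reach only later rows make up. A row lasts 1/8 s, in which the tool goes at most 62.5 mm and 10.7 degrees, less where a joint would pass 70% of its speed; a pose out of reach is approached as far as the arm can. A call with a gripper value outside its range is refused whole. The fingers move at their own pace and stop on an object; FORCE is the grip in N (left out, the last holds). Time passes only in rows, so rows that repeat a pose let the fingers close. It gives the time, the measured TCP pose, the force and the opening at its end, in the units of the state.
- r.sense(): the state, without advancing time (a new reading comes with each control period).
- imaging.camera(name): name is "scene" or "top" or "wrist"; returns a dict with "pixels" (480x640x3 uint8, red, green, blue), "mtx" (3x3 intrinsics, pixels), "R" (3x3) and "t" (3): a world point X has camera coordinates R X + t; the wrist camera has in their place "tool_from_camera" (4x4, takes a point from camera to tool coordinates, whose origin is the TCP and whose axes are the flange's). Camera axes: x right, y down, z forward; pixel columns grow to the right and rows downward; lengths in m; the calibration is good to about 2 mm. A picture is of the moment at which its call begins: read the wrist's pose just before it. There is no depth.
- order.sign_off(): hands the job in, once; it reports no verdict.
The state is a dict: "time": time; "joint_positions": joint angles; "qvel": joint speeds; "joint_torque": joint torques, N m; "tcp_pos": TCP position; "eef_rot": TCP orientation; "wrist_force": force on the tool from outside, world axes, zero at the start; "ft_torque": the same for the moment, N m; "finger_gap": opening from 0.0 (shut) to 1.0 (fully open).
Only numpy, scipy, OpenCV 4.12 (cv2) and the standard library are available. Lean on these libraries where they do the work, as an engineer would, in place of code of your own. Each camera call takes 0.05 s, during which the arm holds its last target.

## Working session

There is one attempt and no reset: what is moved stays moved. The work goes in short steps, Python scripts to look and compute and a shell command to move; the robot and the scene stay as the last step left them, time stands still between calls to the robot, and variables do not carry over. Pictures are saved under pics/ and viewed, and the job is handed in when it is done.

```bash
ls; mkdir -p pics
cat > h.py <<'E'
import cv2,numpy as np
from cell import r,imaging,order
def snap(n,f):
    s=r.sense(); c=imaging.camera(n); cv2.imwrite('pics/'+f+'.png',c["pixels"][:,:,::-1]); return s,c
E
python3 - <<'E'
from h import *
import pickle
s,c=snap('scene','scene0'); s2,c2=snap('top','top0'); s3,c3=snap('wrist','wrist0')
pickle.dump((c,c2,c3,s3),open('c0.pkl','wb'))
print(s)
for k in (c,c2): print(k['mtx'],k['R'],k['t'],-k['R'].T@k['t'])
print(c3['tool_from_camera'],c3['mtx'])
E
```

```text
pics
{'time': 0.0, 'joint_positions': array([-8.88869523e-01,  3.59380574e-01,  1.10952629e-02, -3.46607132e-04,
       -1.22415020e+00, -2.88119245e-01]), 'qvel': array([ 7.55115749e-04,  7.30911134e-05, -6.89339083e-04,  2.82956223e-04,
       -9.06335776e-04, -8.69616251e-04]), 'joint_torque': array([-1.03413848e-03, -5.83325744e+01,  2.93432969e+01,  6.93747327e+00,
       -5.94368437e-03,  5.99245436e-05]), 'tcp_pos': array([ 0.25886018, -0.62299977,  0.30298417]), 'eef_rot': array([ 3.13992845e+00, -1.53410225e-04, -2.74790299e+00]), 'wrist_force': array([ 0.39272107,  0.20333319, -0.04829428]), 'ft_torque': array([-0.02199128, -0.02459494,  0.02036138]), 'finger_gap': 0.9973418392999803}
[[542.26237755   0.         315.22413356]
 [  0.         542.26237755 238.64624223]
 [  0.           0.           1.        ]] [[-0.35369112  0.93535064 -0.00466678]
 [ 0.79497868  0.29797479 -0.52841265]
 [-0.49286053 -0.19060485 -0.84897485]] [ 0.28757428 -0.2489537   1.76138331] [1.16774166 0.14092735 1.36516189]
[[548.85176999   0.         311.84792211]
 [  0.         548.85176999 242.49520648]
 [  0.           0.           1.        ]] [[-0.00843944 -0.99991758 -0.00967553]
 [-0.99625944  0.00923993 -0.08591715]
 [ 0.08599947  0.00891424 -0.9962553 ]] [-0.1211066   0.46195249  1.63241863] [ 0.31881531 -0.13991681  1.66482359]
[[-1.71768041e-04 -9.53442919e-01 -3.01573492e-01  7.75265620e-02]
 [ 9.99999966e-01 -2.23210379e-04  1.36120452e-04 -5.78023777e-04]
 [-1.97097415e-04 -3.01573458e-01  9.53442925e-01 -6.98790961e-02]
 [ 0.00000000e+00  0.00000000e+00  0.00000000e+00  1.00000000e+00]] [[417.76052588   0.         329.03570854]
 [  0.         417.76052588 233.94315697]
 [  0.           0.           1.        ]]
```

View pics/scene0.png

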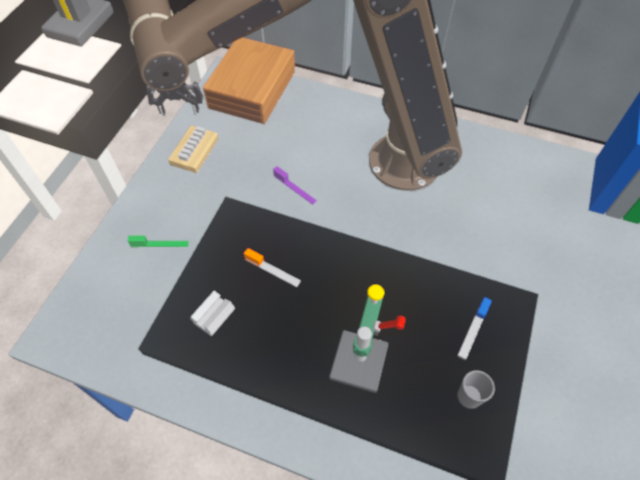

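View pics/top0.png

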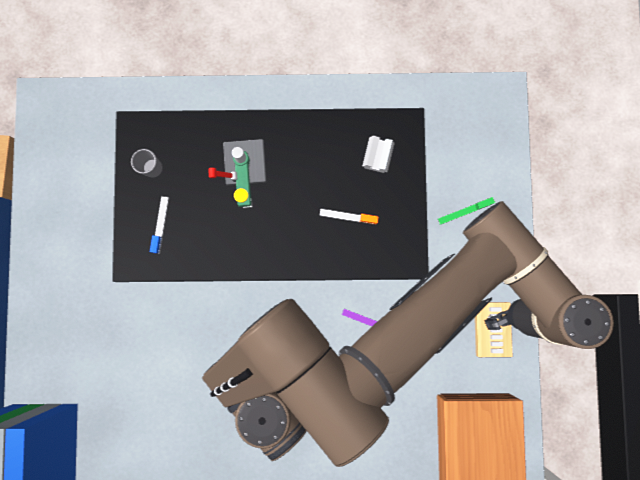

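View pics/wrist0.png

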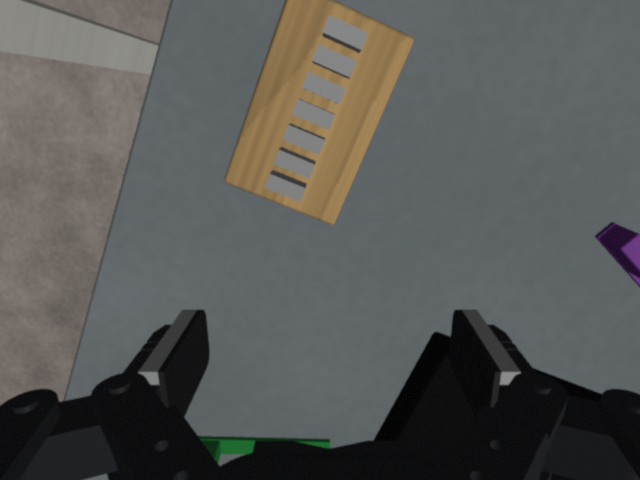

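The scene picture shows the orange blade at (270,268), the knob at (375,293), the red lever end at (400,323). In the top picture they are at (350,216), (241,195) and (212,173). Next I'll triangulate.

```bash
cat >> h.py <<'E'
def ray(c,uv,s=None):
    from scipy.spatial.transform import Rotation as Ro
    uv=np.asarray(uv,float); d=np.linalg.inv(c['mtx'])@np.array([uv[0],uv[1],1])
    if 'R' in c and 'tool_from_camera' not in c: return -c['R'].T@c['t'], c['R'].T@d
    T=c['tool_from_camera']; Rw=Ro.from_euler('xyz',s['eef_rot']).as_matrix()
    return s['tcp_pos']+Rw@T[:3,3], Rw@(T[:3,:3]@d)
def onplane(c,uv,z,s=None):
    o,d=ray(c,uv,s); return o+d*(z-o[2])/d[2]
def tri(rs):
    A=np.zeros((3,3));b=np.zeros(3)
    for o,d in rs:
        d=d/np.linalg.norm(d);P=np.eye(3)-np.outer(d,d);A+=P;b+=P@o
    X=np.linalg.solve(A,b); return X,[np.linalg.norm((np.eye(3)-np.outer(d,d)/(d@d))@(X-o))*1e3 for o,d in rs]
def mask(c,lo,hi):
    return cv2.inRange(cv2.cvtColor(c['pixels'],cv2.COLOR_RGB2HSV),np.array(lo),np.array(hi))
def blobs(m,amin=20):
    n,l,st,ce=cv2.connectedComponentsWithStats(m); return [(int(st[i,4]),ce[i].round(1).tolist(),st[i,:4].tolist()) for i in range(1,n) if st[i,4]>amin]
E
python3 - <<'E'
from h import *
import pickle
c,c2,c3,s3=pickle.load(open('c0.pkl','rb'))
np.set_printoptions(precision=4,suppress=True)
R={'orange':((8,150,120),(18,255,255)),'yellow':((26,150,120),(34,255,255)),'red':((0,170,80),(4,255,255)),'blue':((105,180,80),(118,255,255))}
for k,(lo,hi) in R.items():
    for n,i in (('scene',c),('top',c2)): print(k,n,blobs(mask(i,lo,hi)))
for n,i in (('scene',c),('top',c2)):
    m=mask(i,(0,0,0),(180,255,40)); k=[b for b in blobs(m,3000)]; print('black',n,k)
    nn,l,st,ce=cv2.connectedComponentsWithStats(m); j=1+np.argmax(st[1:,4]); 
    cn=max(cv2.findContours((l==j).astype(np.uint8),cv2.RETR_EXTERNAL,cv2.CHAIN_APPROX_NONE)[0],key=cv2.contourArea)
    print(cv2.approxPolyDP(cv2.convexHull(cn),6,True)[:,0].tolist())
    w=mask(i,(0,0,170),(180,50,255)); w[:, :]&=cv2.morphologyEx((l==j).astype(np.uint8)*255,cv2.MORPH_CLOSE,np.ones((61,61)))
    print('white',[b for b in blobs(w) if b[0]<1500])
E
```

```text
orange scene [(188, [253.1, 255.9], [243, 248, 21, 17])]
orange top [(29, [371.4, 220.5], [361, 216, 18, 8]), (6427, [482.6, 439.8], [438, 396, 88, 84])]
yellow scene [(201, [375.5, 292.0], [368, 285, 16, 15])]
yellow top [(149, [240.4, 194.7], [234, 188, 14, 14])]
red scene [(210, [394.3, 323.0], [379, 316, 27, 13])]
red top [(151, [217.5, 173.3], [208, 168, 24, 10])]
blue scene [(3013, [617.8, 159.8], [590, 94, 50, 119]), (148, [484.0, 306.8], [478, 298, 13, 19])]
blue top [(129, [154.6, 244.2], [150, 235, 10, 18]), (105, [9.2, 408.4], [0, 405, 25, 10]), (4589, [42.4, 446.4], [4, 405, 73, 75])]
black scene []Traceback (most recent call last):
  File "<stdin>", line 10, in <module>
    return _wrapfunc(a, 'argmax', axis=axis, out=out, **kwds)
    return bound(*args, **kwds)
ValueError: attempt to get argmax of an empty sequence
```

Run:
```python
import cv2
a=cv2.imread('pics/scene0.png');b=cv2.imread('pics/top0.png')
cv2.imwrite('pics/z1.png',cv2.resize(a[230:410,220:460],None,fx=3.3,fy=3.3,interpolation=cv2.INTER_CUBIC))
cv2.imwrite('pics/z2.png',cv2.resize(b[120:260,190:400],None,fx=3.8,fy=3.8,interpolation=cv2.INTER_CUBIC))
```

```text
(no output)
```

View pics/z1.png

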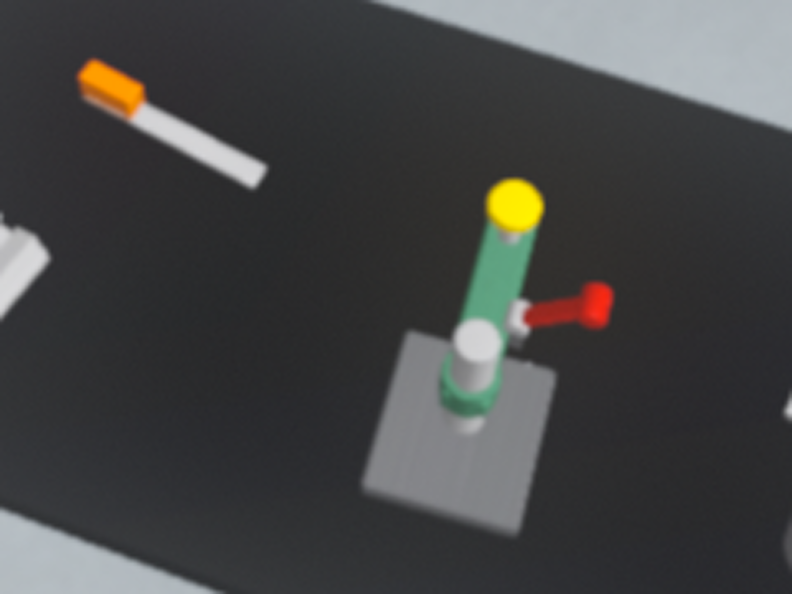

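View pics/z2.png

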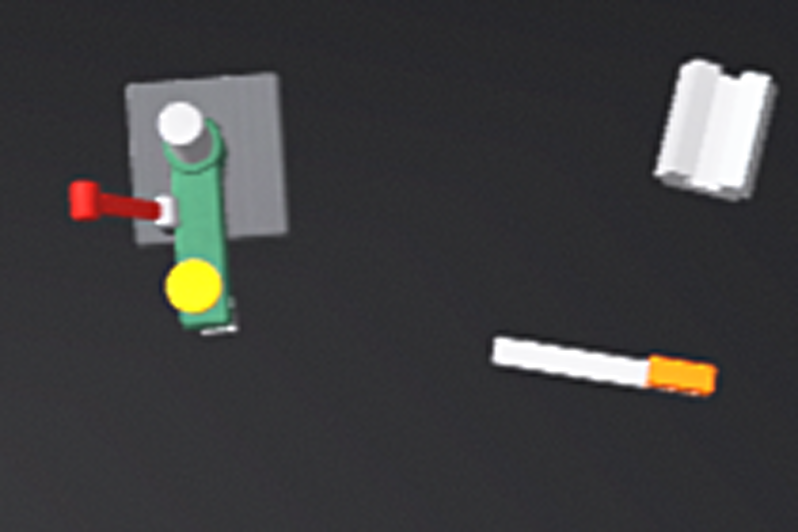

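Run:
```python
from h import *
import pickle
np.set_printoptions(precision=4,suppress=True)
c,c2,c3,s3=pickle.load(open('c0.pkl','rb'))
f=lambda x,y:(220+x/3.3-.35,230+y/3.3-.35)
g=lambda x,y:(190+x/3.8-.35,120+y/3.8-.35)
P={'tipA(right)':((255,188),(493,338)),'tipB':((267,165),(493,362)),'handle rear-robot':((93,60),(714,394)),'h front robot':((143,88),(649,385)),
'base1 near-x,-y':((408,331),(287,233)),'base near +y':((556,373),(137,243)),'base far +y':((520,530),(127,85)),'base far -y':((363,486),(277,74)),
'knob':((515,205),(194,285)),'coltop':((478,342),(180,122)),'clamp':((597,305),(84,201))}
for k,(a,b) in P.items(): print(k,*tri([ray(c,f(*a)),ray(c2,g(*b))]))
```

```text
tipA(right) [ 0.5604 -0.1487  0.0405] [np.float64(0.022364542046159758), np.float64(0.022364542046138677)]
tipB [ 0.5402 -0.1473  0.0462] [np.float64(1.328445891247441), np.float64(1.3284458912474757)]
handle rear-robot [ 0.5103 -0.3166  0.0699] [np.float64(1.600273357761934), np.float64(1.6002733577618593)]
h front robot [ 0.5184 -0.2673  0.0656] [np.float64(1.4411968783220477), np.float64(1.4411968783219655)]
base1 near-x,-y [0.6421 0.0121 0.0577] [np.float64(0.5906112044471553), np.float64(0.5906112044470843)]
base near +y [0.6351 0.1296 0.0588] [np.float64(0.8438171114712909), np.float64(0.843817111471296)]
base far +y [0.7609 0.1389 0.059 ] [np.float64(1.6785438541213278), np.float64(1.6785438541212434)]
base far -y [0.7694 0.0205 0.0557] [np.float64(1.061332805563832), np.float64(1.0613328055638085)]
knob [0.5776 0.066  0.1942] [np.float64(0.8306773348377033), np.float64(0.8306773348377329)]
coltop [0.693  0.0743 0.2072] [np.float64(0.6904912827003521), np.float64(0.6904912827003531)]
clamp [0.637  0.1431 0.2051] [np.float64(0.907167533950854), np.float64(0.907167533950816)]
```

```bash
cat >> h.py <<'E'
def to(x,y,z,yaw):
    "shift (mm) and turn in tool axes to reach TCP x,y,z, pointing down, yaw in rad"
    from scipy.spatial.transform import Rotation as Ro
    s=r.sense(); A=Ro.from_euler('xyz',s['eef_rot']); B=Ro.from_euler('xyz',[np.pi,0,yaw])
    print('shift mm',(A.inv().apply(np.array([x,y,z])-s['tcp_pos'])*1e3).round(1),'turn',(A.inv()*B).as_rotvec().round(4),'t',s['time'])
E
python3 - <<'E'
from h import *
to(0.517,-0.33,0.22,-1.745)
E
```

```text
shift mm [-350.8  171.5   83.3] turn [ 1.2000e-03  5.0000e-04 -1.0028e+00] t 0.15
```

```bash
python3 -m pendant '[[-50,25,12,0,0,-0.143,-0.2],[-100,50,24,0,0,-0.286,-0.2],[-150,74,36,0,0,-0.43,-0.2],[-200,98,48,0,0,-0.573,-0.2],[-250,122,60,0,0,-0.716,-0.2],[-300,147,72,0,0,-0.86,-0.2],[-351,171.5,83,0.001,0,-1.003,-0.2],[-351,171.5,83,0.001,0,-1.003,-0.2]]' 40
python3 - <<'E'
from h import *
import pickle
np.set_printoptions(precision=4,suppress=True)
s,c=snap('wrist','w1'); pickle.dump((s,c),open('w1.pkl','wb')); print(s['tcp_pos'],s['eef_rot'],s['wrist_force'],s['finger_gap'])
E
```

```text
time: 1.15
tcp_pos: [0.5192, -0.3273, 0.2196]
eef_rot: [3.141, 0.0, -1.739]
wrist_force: [-0.5, -0.5, -0.3]
finger_gap: 0.6
[ 0.5192 -0.3273  0.2196] [ 3.1407  0.     -1.7389] [-0.4871 -0.4921 -0.2941] 0.5997495685513676
```

View pics/w1.png

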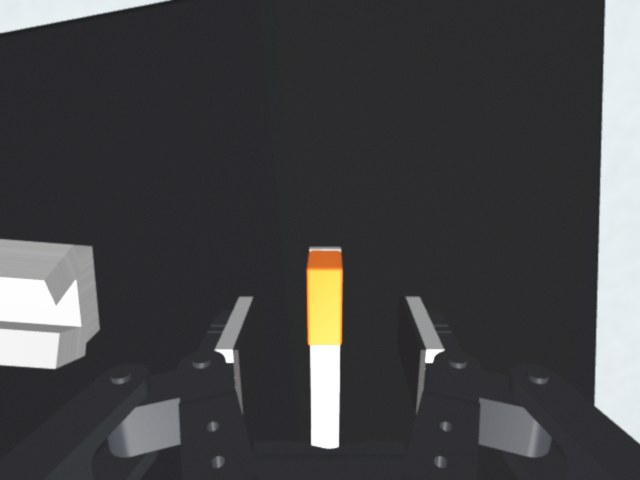

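Run:
```python
from h import *
import pickle
np.set_printoptions(precision=4,suppress=True)
s,c=pickle.load(open('w1.pkl','rb'))
m=mask(c,(5,100,80),(30,255,255)); print(blobs(m,200))
bright=((m>0)&(c['pixels'][:,:,0]>240)).astype(np.uint8)
print([ (v,np.flatnonzero(m[v])[[0,-1]].tolist(),c['pixels'][v,325].tolist()) for v in (252,262,266,268,270,280,300,320,335,340,342,344)])
w=mask(c,(0,0,200),(180,40,255)); print([(v,np.flatnonzero(w[v,300:350])[[0,-1]]+300) for v in (350,370,400,430)]); print(np.flatnonzero(w[:,325])[[0,-1]])
for z in (.066,.07,.074,.078):
    a=onplane(c,(324.7,269),z,s);b=onplane(c,(324.7,343.5),z,s);l=onplane(c,(307.5,300),z,s);q=onplane(c,(342.5,300),z,s)
    print(z,np.linalg.norm(a-b),np.linalg.norm(l-q),(a+b)/2,np.degrees(np.arctan2(*(b-a)[1::-1])))
for z in (.036,.041,.046):
    a=onplane(c,(325.5,446),z,s);b=onplane(c,(324.7,248),z-.0,s); print(z,a,np.linalg.norm(a-b))
```

```text
[(3431, [324.2, 297.7], [306, 251, 38, 95])]
[(252, [309, 340], [210, 106, 42]), (262, [307, 342], [211, 108, 42]), (266, [307, 342], [216, 109, 42]), (268, [306, 342], [247, 136, 52]), (270, [306, 343], [255, 199, 78]), (280, [306, 343], [255, 230, 97]), (300, [306, 342], [255, 234, 103]), (320, [306, 342], [255, 239, 111]), (335, [307, 342], [255, 241, 115]), (340, [307, 342], [255, 242, 118]), (342, [307, 342], [255, 243, 119]), (344, [307, 341], [255, 240, 139])]
[(350, array([310, 339])), (370, array([311, 339])), (400, array([311, 338])), (430, array([311, 338]))]
[249 447]
0.066 0.049120346742554305 0.020671315036101114 [ 0.528  -0.2896  0.066 ] 80.1808915193506
0.07 0.04824101961748562 0.020301267810715066 [ 0.5276 -0.2917  0.07  ] 80.18089151935075
0.074 0.04736169249241696 0.01993122058532902 [ 0.5272 -0.2937  0.074 ] 80.18089151935078
0.078 0.04648236536734831 0.019561173359942972 [ 0.5269 -0.2958  0.078 ] 80.18089151935068
0.036 [ 0.5503 -0.1591  0.036 ] 0.15918231674997252
0.041 [ 0.5494 -0.1639  0.041 ] 0.15604194667891755
0.046 [ 0.5485 -0.1688  0.046 ] 0.15290157660786255
```

Run:
```python
from h import *
import pickle
np.set_printoptions(precision=4,suppress=True)
s,c=pickle.load(open('w1.pkl','rb'))
for col in (325,): print([c['pixels'][v,col].tolist() for v in range(244,272)])
d=np.array([np.cos(1.399),np.sin(1.399)])
for z in (.025,.03,.035,.04):
    a=onplane(c,(324.7,247.5),z,s)[:2]@d; e=onplane(c,(324.7,251),z+.005,s)[:2]@d; b=onplane(c,(324.7,268.3),z+.036,s)[:2]@d; f=onplane(c,(324.7,344.3),z+.036,s)[:2]@d; g=onplane(c,(324.7,344.3),z+.036,s)
    print(z,a,e,b,f,f-b)
```

```text
[[44, 44, 46], [49, 49, 50], [82, 83, 84], [129, 129, 129], [162, 162, 161], [217, 213, 212], [225, 191, 179], [213, 120, 76], [210, 106, 42], [210, 106, 43], [210, 105, 42], [209, 105, 41], [211, 105, 42], [211, 107, 42], [211, 106, 43], [211, 108, 43], [212, 108, 43], [211, 107, 41], [211, 108, 42], [212, 108, 43], [211, 107, 42], [210, 106, 40], [216, 109, 42], [230, 119, 46], [247, 136, 52], [254, 164, 63], [255, 199, 78], [255, 222, 89]]
0.025 -0.2183215071873872 -0.217637430344122 -0.21803966375657233 -0.16680305677843785 0.05123660697813448
0.03 -0.2200855485867662 -0.21944865162299468 -0.2200878639823426 -0.1699726773002219 0.0501151866821207
0.035 -0.22184958998614526 -0.22125987290186738 -0.22213606420811285 -0.173142297822006 0.04899376638610686
0.04 -0.2236136313855243 -0.22307109418074011 -0.22418426443388315 -0.17631191834378998 0.047872346090093165
```

Run:
```python
from h import *
to(0.5277,-0.2912,0.113,-1.7422)
```

```text
shift mm [-38.5  -3.1 107.1] turn [ 0.0006 -0.0002  0.0003] t 1.2
```

```bash
python3 -m pendant '[[-20,-2,40,0,0,0,-0.2],[-38,-3,80,0,0,0,-0.2],[-38,-3,80,0,0,0,-0.2]]'
python3 - <<'E'
from h import *
to(0.5277,-0.2912,0.113,-1.7422)
s,c=snap('wrist','w2')
E
```

```text
time: 1.58
tcp_pos: [0.5247, -0.293, 0.1382]
eef_rot: [3.137, 0.0, -1.746]
wrist_force: [-0.6, 0.3, 0.0]
finger_gap: 0.597
shift mm [-2.3 -2.8 25.2] turn [ 0.005   0.0001 -0.0036] t 1.575
```

View pics/w2.png

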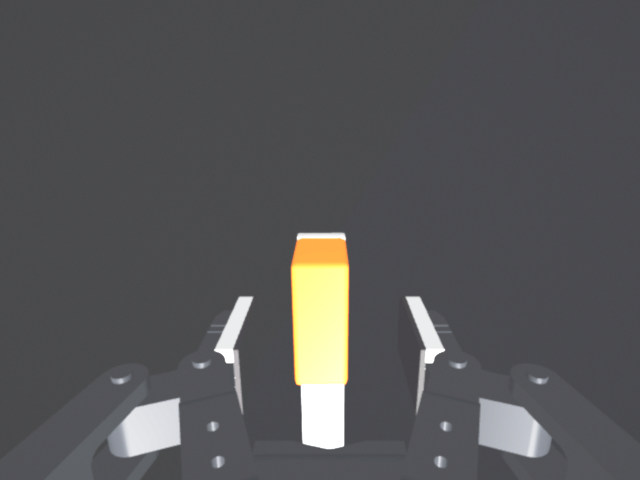

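```bash
python3 -m pendant '[[-2.3,-2.8,10,0.003,0,-0.0035,-0.2],[-2.3,-2.8,20,0.005,0,-0.0035,-0.2],[-2.3,-2.8,25,0.005,0,-0.0035,-0.2],[-2.3,-2.8,25,0.005,0,-0.0035,-0.2]]'
python3 - <<'E'
from h import *
to(0.5277,-0.2912,0.113,-1.7422)
E
```

```text
time: 2.12
tcp_pos: [0.5298, -0.2918, 0.1156]
eef_rot: [-3.136, -0.0, -1.742]
wrist_force: [-0.1, -0.3, -0.8]
finger_gap: 0.6
shift mm [-0.2  2.2  2.5] turn [-0.0052 -0.0004  0.0006] t 2.125
```

```bash
python3 -m pendant '[[0,2,2,-0.005,0,0,-0.2],[0,2,2,-0.005,0,0,-0.2],[0,2,2,-0.005,0,0,-0.2]]'
python3 - <<'E'
from h import *
to(0.5277,-0.2912,0.113,-1.7422)
s,c=snap('wrist','w3')
to(0.5277,-0.2912,0.113,-1.7422)
E
```

```text
time: 2.5
tcp_pos: [0.5282, -0.2913, 0.114]
eef_rot: [-3.14, -0.001, -1.741]
wrist_force: [-0.0, -0.8, -0.1]
finger_gap: 0.597
shift mm [-0.   0.5  1. ] turn [-0.0011 -0.0005  0.001 ] t 2.5
shift mm [-0.   0.5  1. ] turn [-0.0011 -0.0005  0.001 ] t 2.55
```

View pics/w3.png

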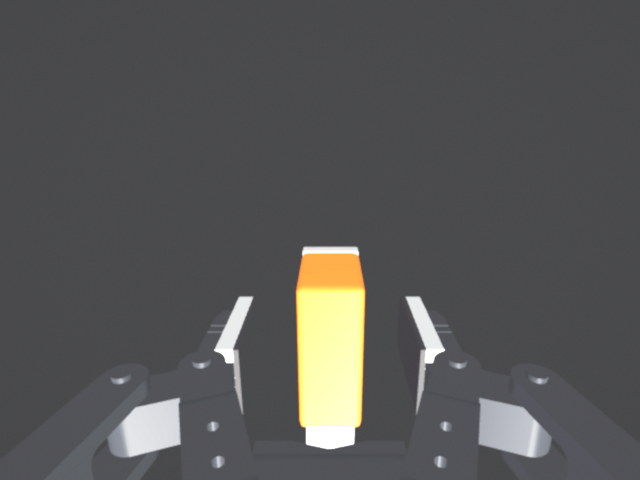

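Run:
```python
from h import *
s=r.sense();c=imaging.camera('wrist')
print([c['pixels'][v,330].tolist() for v in list(range(244,258))+list(range(284,294))+list(range(420,430))])
d=np.array([np.cos(1.399),np.sin(1.399)])
for z in (.025,.03,.035,.04):
    q=lambda v,h: (onplane(c,(330.5,v),z+h,s)-s['tcp_pos'])[:2]@d*1e3
    print(z,q(247,0),q(288.5,.036),q(425.5,.036))
```

```text
[[76, 76, 77], [81, 82, 84], [135, 136, 136], [207, 207, 206], [232, 232, 232], [237, 236, 237], [249, 249, 249], [255, 255, 255], [255, 254, 253], [255, 227, 163], [255, 181, 84], [255, 175, 74], [255, 175, 75], [255, 175, 75], [255, 180, 75], [255, 188, 78], [255, 198, 81], [255, 209, 85], [255, 221, 90], [255, 235, 99], [255, 247, 112], [255, 253, 124], [255, 255, 139], [255, 255, 153], [255, 255, 201], [255, 255, 201], [255, 255, 200], [255, 255, 200], [255, 255, 195], [255, 255, 192], [255, 255, 252], [255, 255, 255], [255, 255, 255], [255, 255, 255]]
0.025 -22.087232617337918 -20.56559499793506 33.53103947071666
0.03 -23.841379885987926 -22.89528068866691 29.00125512301386
0.035 -25.5955271546379 -25.224966379398726 24.471470775310987
0.04 -27.349674423287926 -27.554652070130594 19.941686427608172
```

```bash
python3 -m pendant '[[0,0.3,0,0,0,0,0.3],[0,0.3,0,0,0,0,0.6],[0,0.3,0,0,0,0,1],[0,0.3,0,0,0,0,1],[0,0.3,0,0,0,0,1]]' 40
python3 - <<'E'
from h import *
s=r.sense(); print(s['wrist_force'],s['finger_gap'],s['ft_torque'])
to(0.5277,-0.2912,0.113,-1.7422)
E
```

```text
time: 3.22
tcp_pos: [0.5279, -0.2913, 0.114]
eef_rot: [-3.14, -0.001, -1.741]
wrist_force: [0.1, 0.4, 2.1]
finger_gap: 0.229
[0.09986683 0.40329058 2.06889887] 0.2286725711715926 [ 0.18506635  0.01606581 -0.00951635]
shift mm [-0.   0.2  1. ] turn [-0.0011 -0.0005  0.0009] t 3.225
```

```bash
python3 -m pendant '[[0,0,-2,0,0,0,1],[0,0,-4,0,0,0,1],[0,0,-4,0,0,0,1]]'
python3 - <<'E'
from h import *
to(0.590,-0.131,0.118,-1.5048)
print(onplane(__import__('pickle').load(open('c0.pkl','rb'))[1],(378,170),.04))
E
```

```text
time: 3.6
tcp_pos: [0.5278, -0.2912, 0.1179]
eef_rot: [-3.141, -0.0, -1.741]
wrist_force: [-0.5, -0.2, -1.1]
finger_gap: 0.223
shift mm [-168.5  -34.1   -0.2] turn [-0.0007 -0.0005 -0.2366] t 3.6
[ 0.67567894 -0.3258257   0.04      ]
```

```bash
python3 -m pendant '[[-40,-8,0,0,0,-0.06,1],[-84,-17,0,0,0,-0.12,1],[-128,-26,0,0,0,-0.18,1],[-168,-34,0,0,0,-0.2366,1],[-168,-34,0,0,0,-0.2366,1],[-168,-34,0,0,0,-0.2366,1]]'
python3 - <<'E'
from h import *
to(0.590,-0.131,0.118,-1.5048)
s,c=snap('wrist','w4')
s,c=snap('scene','s4')
s,c=snap('top','t4')
a=cv2.imread('pics/s4.png');b=cv2.imread('pics/t4.png')
cv2.imwrite('pics/z4s.png',cv2.resize(a[210:390,260:500],None,fx=3.3,fy=3.3,interpolation=cv2.INTER_CUBIC))
cv2.imwrite('pics/z4t.png',cv2.resize(b[120:260,190:400],None,fx=3.8,fy=3.8,interpolation=cv2.INTER_CUBIC))
E
```

```text
time: 4.35
tcp_pos: [0.5896, -0.1314, 0.1176]
eef_rot: [-3.142, -0.001, -1.505]
wrist_force: [0.2, -0.1, -1.4]
finger_gap: 0.226
shift mm [-0.4 -0.5 -0.4] turn [-0.0001 -0.0006  0.0003] t 4.35
```

View pics/w4.png

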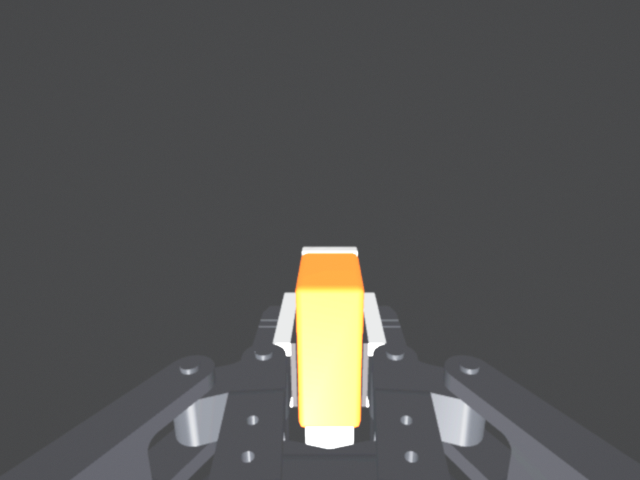

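View pics/z4s.png

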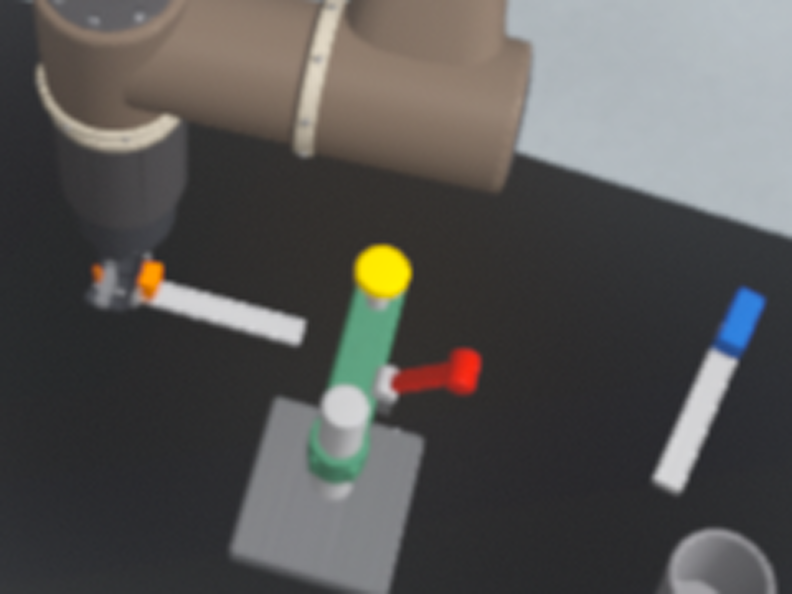

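View pics/z4t.png

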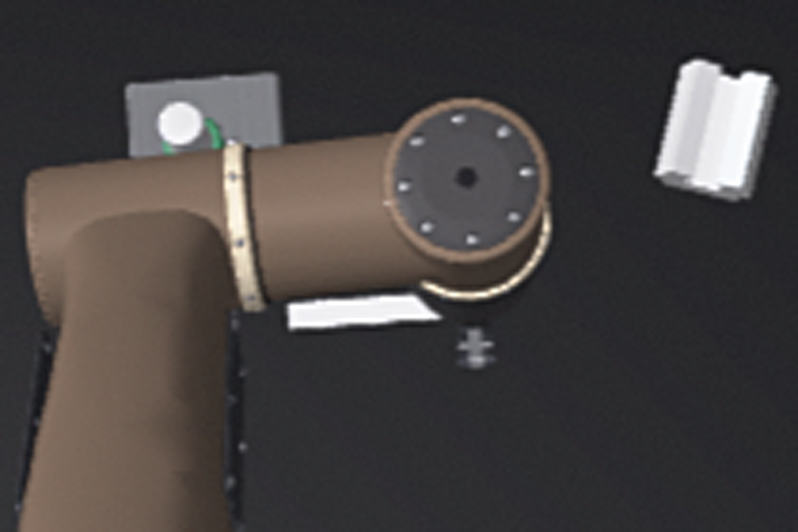

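Run:
```python
from h import *
import pickle
np.set_printoptions(precision=4,suppress=True)
c=pickle.load(open('c0.pkl','rb'))[0]
f=lambda x,y:(260+x/3.3-.35,210+y/3.3-.35)
zp=.0355
B=[onplane(c,f(*p),zp+.007) for p in ((300,345),(306,320),(158,303),(163,280))]
S=[onplane(c,f(*p),zp+.022) for p in ((277,399),(424,438),(387,594),(231,555))]
print(B,S)
for a,b in ((B[2],B[0]),(B[3],B[1]),(S[0],S[1]),(S[3],S[2])): print(np.degrees(np.arctan2(*(b-a)[1::-1])))
for a,b in ((S[0],S[3]),(S[1],S[2])): print(90+np.degrees(np.arctan2(*(b-a)[1::-1])))
o=np.array([.577,.0665]);y=.066;X=np.array([np.cos(y),np.sin(y)]);Y=np.array([-np.sin(y),np.cos(y)])
for p in B+S: print(((p[:2]-o)@X).round(4),((p[:2]-o)@Y).round(4))
```

```text
[array([0.5871, 0.0146, 0.0425]), array([0.5647, 0.0121, 0.0425]), array([ 0.5926, -0.1052,  0.0425]), array([ 0.5719, -0.1088,  0.0425])] [array([0.6431, 0.0139, 0.0575]), array([0.6336, 0.1301, 0.0575]), array([0.7587, 0.1393, 0.0575]), array([0.7717, 0.0224, 0.0575])]
92.63975930777777
93.42174524023521
94.70606511242322
96.33712407678856
93.77828083287622
94.20623567725431
0.0067 -0.0524
-0.0159 -0.0535
0.0043 -0.1724
-0.0167 -0.1746
0.0625 -0.0568
0.0607 0.0598
0.1861 0.0607
0.1914 -0.0568
```

Run:
```python
from h import *
import pickle
np.set_printoptions(precision=4,suppress=True)
c=pickle.load(open('c0.pkl','rb'))[1]
g=lambda x,y:(190+x/3.8-.35,120+y/3.8-.35)
zp=.0355
o=np.array([.577,.0665]);y=.066;X=np.array([np.cos(y),np.sin(y)]);Y=np.array([-np.sin(y),np.cos(y)])
for p,z in ((289,304),.009),((289,328),.009),((410,296),.009),((438,319),.009),((287,233),.022),((137,243),.022),((127,85),.022),((277,74),.022),((194,285),.158),((180,122),.17):
    q=onplane(c,g(*p),zp+z)[:2]; print(p,q,((q-o)@X).round(4),((q-o)@Y).round(4))
s,cs=0,pickle.load(open('c0.pkl','rb'))[0]
f=lambda x,y:(220+x/3.3-.35,230+y/3.3-.35)
for p,z in ((515,205),.158),((478,342),.17):
    q=onplane(cs,f(*p),zp+z)[:2]; print(p,q,((q-o)@X).round(4),((q-o)@Y).round(4))
```

```text
(289, 304) [0.5884 0.0113] 0.0077 -0.0558
(289, 328) [0.5693 0.0113] -0.0113 -0.0546
(410, 296) [ 0.5938 -0.0839] 0.0068 -0.1511
(438, 319) [ 0.5753 -0.1057] -0.0131 -0.1717
(287, 233) [0.6423 0.0116] 0.0615 -0.0591
(137, 243) [0.6356 0.129 ] 0.0626 0.0585
(127, 85) [0.7617 0.1375] 0.189 0.0587
(277, 74) [0.7692 0.0193] 0.1887 -0.0598
(194, 285) [0.578  0.0653] 0.0009 -0.0013
(180, 122) [0.6936 0.0739] 0.1168 -0.0003
(515, 205) [0.577  0.0667] -0.0 0.0002
(478, 342) [0.692  0.0749] 0.1154 0.0008
```

```bash
python3 -m pendant '[[0,-3,3,0,0,0,1],[0,-3,3,0,0,0,1],[-10,-3,3,0,0,0,1],[-22,-3,3,0,0,0,1],[-34,-3,3,0,0,0,1],[-44,-3,3,0,0,0,1],[-48,-3,3,0,0,0,1],[-48,-3,3,0,0,0,1]]'
python3 - <<'E'
from h import *
np.set_printoptions(precision=4,suppress=True)
s=r.sense(); print(s['wrist_force'],s['ft_torque'])
s,c=snap('scene','s5')
s,c=snap('top','t5')
a=cv2.imread('pics/s5.png');b=cv2.imread('pics/t5.png')
cv2.imwrite('pics/z5s.png',cv2.resize(a[230:350,300:460],None,fx=5,fy=5,interpolation=cv2.INTER_CUBIC))
to(.5866,-.0832,.115,-1.5048)
E
```

```text
time: 5.5
tcp_pos: [0.5897, -0.0829, 0.1149]
eef_rot: [-3.141, -0.001, -1.504]
wrist_force: [-1.4, 0.3, -2.3]
finger_gap: 0.231
[-1.4137  0.3247 -2.2841] [-0.0588  0.0297  0.0329]
shift mm [-0.5  3.  -0.2] turn [-0.0007 -0.0007  0.0001] t 5.6
```

View pics/z5s.png

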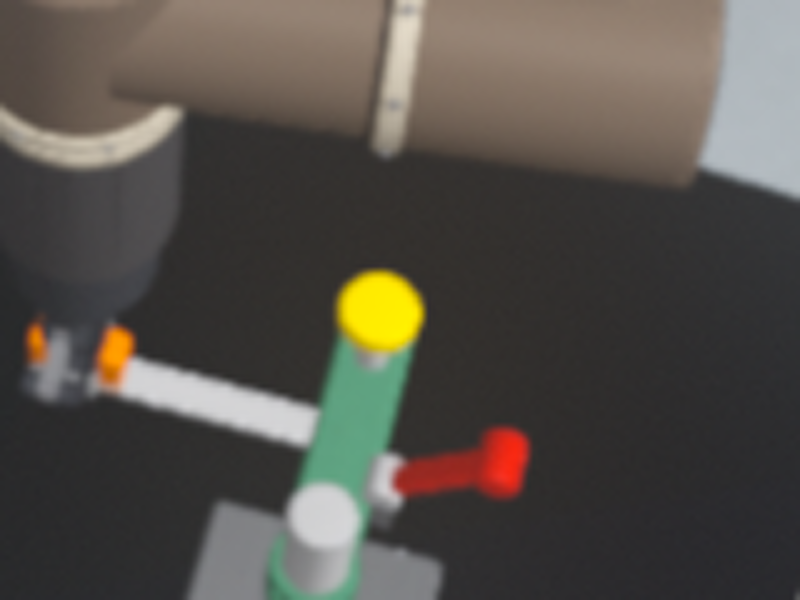

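```bash
python3 -m pendant '[[-10,0,0,0,0,0,1],[-22,0,0,0,0,0,1],[-34,0,0,0,0,0,1],[-44,0,0,0,0,0,1],[-48,0,0,0,0,0,1],[-48,0,0,0,0,0,1]]'
python3 - <<'E'
from h import *
np.set_printoptions(precision=4,suppress=True)
s=r.sense(); print(s['wrist_force'],s['ft_torque'])
s,c=snap('scene','s6')
a=cv2.imread('pics/s6.png')
cv2.imwrite('pics/z6s.png',cv2.resize(a[230:350,300:460],None,fx=5,fy=5,interpolation=cv2.INTER_CUBIC))
to(.5867,-.0353,.115,-1.5048)
E
```

```text
time: 6.35
tcp_pos: [0.5865, -0.0351, 0.1148]
eef_rot: [-3.141, -0.001, -1.504]
wrist_force: [0.2, -0.4, -2.2]
finger_gap: 0.228
[ 0.2489 -0.4317 -2.2389] [-0.0963  0.0248 -0.004 ]
shift mm [-0.  -0.2 -0.2] turn [-0.0008 -0.0007  0.0005] t 6.4
```

View pics/z6s.png

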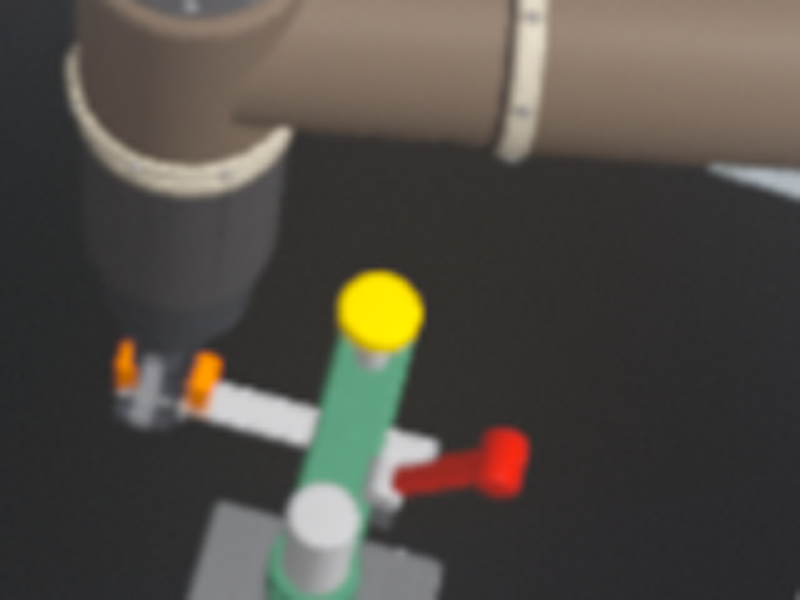

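Run:
```python
from h import *
import pickle
c=pickle.load(open('c0.pkl','rb'))[0]
zp=.0355
o=np.array([.577,.0665]);y=.066;X=np.array([np.cos(y),np.sin(y)]);Y=np.array([-np.sin(y),np.cos(y)])
for p in ((438,440),(385,427),(321,408),(313,446),(231,382)):
    q=onplane(c,(300+p[0]/5-.4,230+p[1]/5-.4),zp+.006)[:2]; print(p,((q-o)@X).round(4),((q-o)@Y).round(4))
```

```text
(438, 440) -0.0123 0.0424
(385, 427) -0.0115 0.0139
(321, 408) -0.0123 -0.0211
(313, 446) 0.01 -0.0198
(231, 382) -0.013 -0.0708
```

```bash
python3 -m pendant '[[0,0,0.8,0,0,0,1],[0,0,0.8,0,0,0,1],[0,0,0.8,0,0,0,1]]'
```

```text
time: 6.78
tcp_pos: [0.5865, -0.0357, 0.114]
eef_rot: [-3.141, -0.001, -1.505]
wrist_force: [-0.4, -0.2, -2.0]
finger_gap: 0.227
```

```bash
python3 -m pendant '[[0,0,0.5,0,0,0,1],[0,0,0.5,0,0,0,1]]';python3 -m pendant '[[0,0,0.4,0,0,0,1],[0,0,0.4,0,0,0,1]]'
```

```text
time: 7.02
tcp_pos: [0.5865, -0.0357, 0.114]
eef_rot: [-3.141, -0.001, -1.505]
wrist_force: [-2.0, -0.9, 5.3]
finger_gap: 0.227
time: 7.28
tcp_pos: [0.5865, -0.0357, 0.114]
eef_rot: [-3.141, -0.001, -1.505]
wrist_force: [-2.8, -1.3, 8.9]
finger_gap: 0.23
```

```bash
python3 -m pendant '[[0,0,-0.6,0,0,0,0.4],[0,0,-0.6,0,0,0,0],[0,0,-0.6,0,0,0,-0.2],[0,0,-0.6,0,0,0,-0.2]]'
python3 - <<'E'
from h import *
s=r.sense(); print(s['wrist_force'])
s,c=snap('wrist','w7')
E
```

```text
time: 7.78
tcp_pos: [0.5865, -0.0355, 0.1135]
eef_rot: [-3.141, -0.001, -1.505]
wrist_force: [0.8, -0.4, -0.4]
finger_gap: 0.601
[ 0.79364618 -0.41511498 -0.37972966]
```

View pics/w7.png

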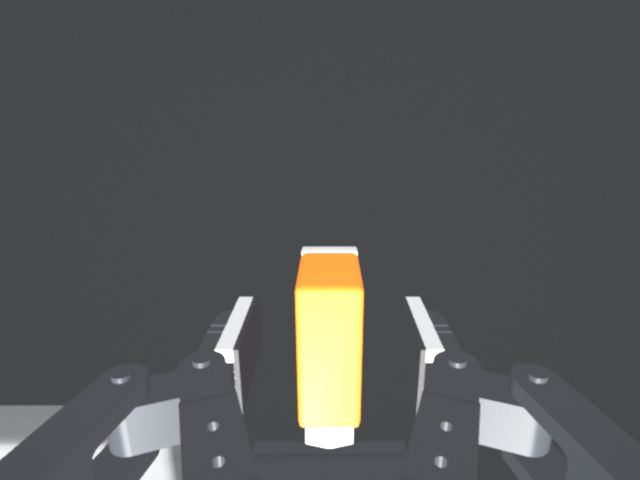

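```bash
python3 -m pendant '[[0,0,-50,0,0,0,-0.2],[0,0,-100,0,0,0,0],[0,0,-150,0,0,0,0.6],[0,0,-178,0,0,0,1],[-40,0,-180,0,0,0,1],[-80,0,-180,0,0,0,1],[-100,2,-180,0,0,0,1],[-100,2,-180,0,0,0,1]]'
python3 - <<'E'
from h import *
to(.577,.0665,.285,-1.5048)
s,c=snap('wrist','w8')
E
```

```text
time: 8.82
tcp_pos: [0.5775, 0.0653, 0.2935]
eef_rot: [-3.141, -0.001, -1.503]
wrist_force: [0.1, 0.2, 0.2]
finger_gap: -0.0
shift mm [-1.2  0.4  8.5] turn [-0.0004 -0.0007  0.0021] t 8.825
```

View pics/w8.png

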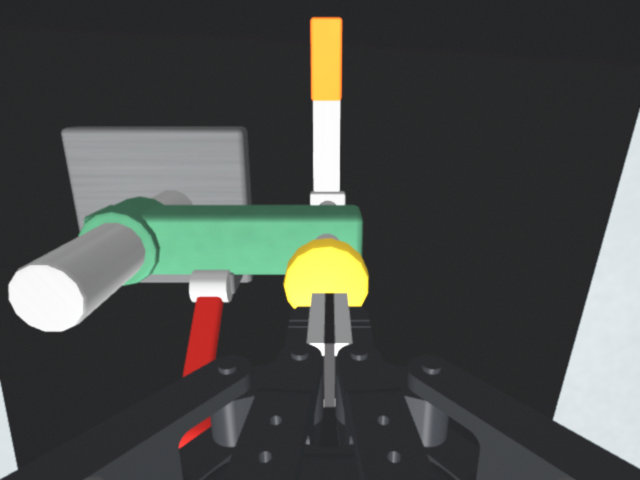

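```bash
python3 -m pendant '[[-1,0,10,0,0,0,1],[-1,0,20,0,0,0,1],[-1,0,22,0,0,0,1],[-1,0,22,0,0,0,1]]';python3 -m pendant '[[0,0,1.5,0,0,0,1],[0,0,3,0,0,0,1],[0,0,3,0,0,0,1]]'
```

```text
time: 9.38
tcp_pos: [0.5777, 0.0649, 0.2713]
eef_rot: [-3.141, -0.001, -1.505]
wrist_force: [0.4, -0.2, 0.2]
finger_gap: 0.001
time: 9.75
tcp_pos: [0.5778, 0.0653, 0.2688]
eef_rot: [-3.14, -0.001, -1.505]
wrist_force: [-0.3, -0.9, 0.2]
finger_gap: 0.004
```

```bash
for i in 1 2 3; do python3 -m pendant '[[0,0,1,0,0,0,1],[0,0,1,0,0,0,1]]'; done
```

```text
time: 10.0
tcp_pos: [0.5778, 0.0653, 0.2679]
eef_rot: [-3.14, -0.001, -1.505]
wrist_force: [-0.6, -0.6, 2.5]
finger_gap: 0.001
time: 10.25
tcp_pos: [0.5778, 0.0653, 0.2667]
eef_rot: [-3.141, -0.001, -1.505]
wrist_force: [-0.3, -0.3, 3.6]
finger_gap: 0.004
time: 10.5
tcp_pos: [0.5778, 0.0653, 0.2656]
eef_rot: [-3.141, -0.001, -1.505]
wrist_force: [-0.3, 0.2, 4.1]
finger_gap: -0.002
```

```bash
python3 -m pendant '[[0,0,1,0,0,0,1],[0,0,2,0,0,0,1],[0,0,3,0,0,0,1],[0,0,3,0,0,0,1]]'; for i in 1 2; do python3 -m pendant '[[0,0,0.8,0,0,0,1],[0,0,0.8,0,0,0,1]]'; done
```

```text
time: 11.0
tcp_pos: [0.5778, 0.0653, 0.2625]
eef_rot: [-3.141, -0.001, -1.505]
wrist_force: [1.4, 0.1, 2.1]
finger_gap: -0.003
time: 11.25
tcp_pos: [0.5778, 0.0653, 0.2618]
eef_rot: [-3.141, -0.001, -1.505]
wrist_force: [1.5, -0.4, 1.6]
finger_gap: -0.003
time: 11.5
tcp_pos: [0.5778, 0.0653, 0.2615]
eef_rot: [-3.14, -0.001, -1.504]
wrist_force: [-0.0, 0.2, 7.4]
finger_gap: 0.002
```

```bash
python3 -m pendant '[[0,0,0.3,0,0,0,1],[0,0,0.3,0,0,0,1],[0,0,0.3,0,0,0,1]]'
```

```text
time: 11.88
tcp_pos: [0.5778, 0.0653, 0.2616]
eef_rot: [-3.14, -0.001, -1.504]
wrist_force: [0.1, 0.0, 8.2]
finger_gap: -0.0
```

```bash
python3 -m pendant '[[0,0,0.3,0,0,0,1],[0,0,0.3,0,0,0,1],[0,0,0.3,0,0,0,1]]'
python3 - <<'E'
from h import *
s,c=snap('scene','s9')
a=cv2.imread('pics/s9.png')
cv2.imwrite('pics/z9s.png',cv2.resize(a[230:350,300:460],None,fx=5,fy=5,interpolation=cv2.INTER_CUBIC))
E
```

```text
time: 12.25
tcp_pos: [0.5778, 0.0653, 0.2615]
eef_rot: [-3.14, -0.001, -1.504]
wrist_force: [-2.3, 0.2, 10.2]
finger_gap: 0.0
```

View pics/z9s.png

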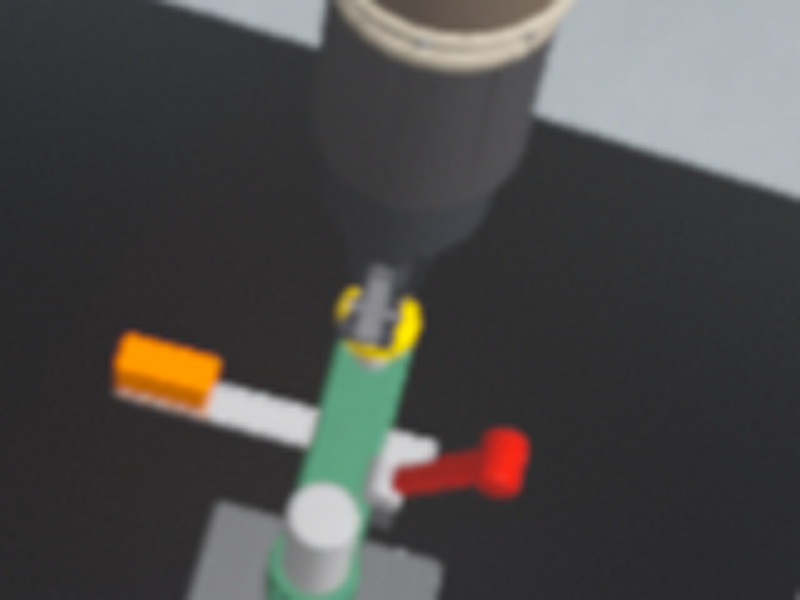

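```bash
python3 -m pendant '[[0,0,-10,0,0,0,1],[0,0,-42,0,0,0,1],[0,0,-42,0,0,0,1]]'
python3 - <<'E'
from h import *
to(.6375,.141,.303,-1.5048)
s,c=snap('wrist','w10')
E
```

```text
time: 12.68
tcp_pos: [0.5783, 0.0655, 0.3047]
eef_rot: [-3.138, 0.0, -1.505]
wrist_force: [-0.6, 0.3, -1.3]
finger_gap: -0.0
shift mm [-71.4 -64.    2. ] turn [-0.0038  0.0002  0.0002] t 12.675
```

View pics/w10.png

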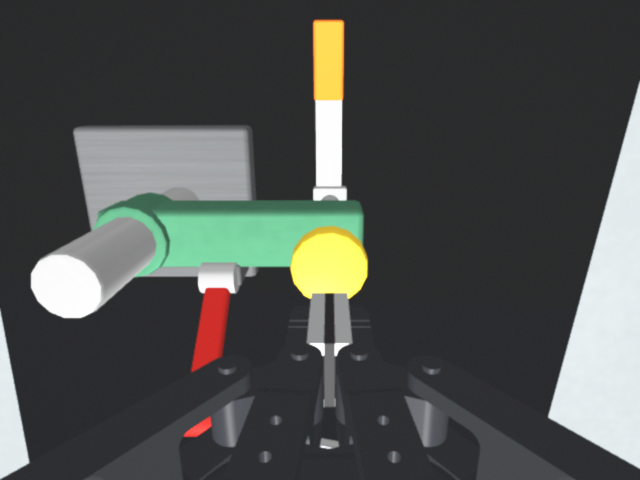

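```bash
python3 -m pendant '[[-30,-28,0,0,0,0,1],[-60,-55,0,0,0,0,1],[-71,-64,0,0,0,0,1],[-71,-64,0,0,0,0,1]]'
python3 - <<'E'
from h import *
to(.6375,.141,.29,-1.5048)
s,c=snap('wrist','w11')
s,c=snap('scene','s11')
a=cv2.imread('pics/s11.png')
cv2.imwrite('pics/z11s.png',cv2.resize(a[230:350,300:460],None,fx=5,fy=5,interpolation=cv2.INTER_CUBIC))
E
```

```text
time: 13.22
tcp_pos: [0.6366, 0.1408, 0.3008]
eef_rot: [3.14, -0.001, -1.504]
wrist_force: [-0.4, -0.5, 0.3]
finger_gap: 0.002
shift mm [-0.2 -0.9 10.8] turn [ 0.0018 -0.0014  0.0007] t 13.225
```

View pics/w11.png

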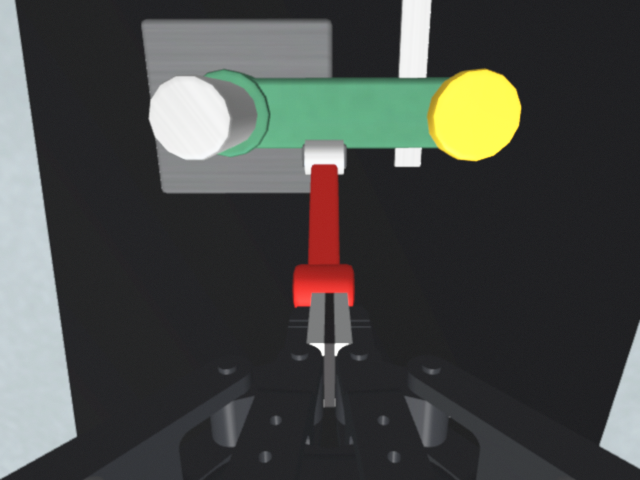

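View pics/z11s.png

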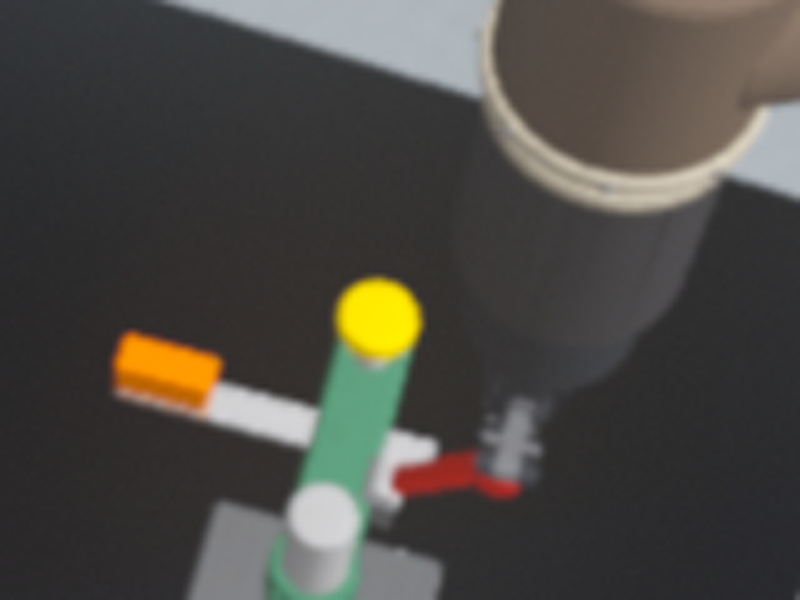

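Run:
```python
from h import *
s=r.sense(); c=imaging.camera('wrist')
m=mask(c,(0,150,150),(6,255,255)); print(blobs(m,50))
for v in (265,285): print(onplane(c,(323,v),.205,s))
```

```text
[(2679, [322.8, 217.1], [308, 167, 30, 99]), (1663, [319.9, 284.0], [293, 269, 60, 39])]
[0.6392735  0.12879707 0.205     ]
[0.63869972 0.13812812 0.205     ]
```

```bash
python3 -m pendant '[[0,-2,8,0,0,0,1],[0,-2,11,0,0,0,1],[0,-2,14,0,0,0,1],[0,-2,14,0,0,0,1]]'
```

```text
time: 13.88
tcp_pos: [0.6387, 0.1404, 0.2881]
eef_rot: [-3.141, -0.001, -1.505]
wrist_force: [-1.1, -1.2, 0.4]
finger_gap: 0.001
```

```bash
python3 -m pendant '[[-2,0,3,0,0,0,1],[-6,0,7,0,0,0,1],[-10,0,11,0,0,0,1],[-10,0,11,0,0,0,1]]'
```

```text
time: 14.38
tcp_pos: [0.6383, 0.1514, 0.2776]
eef_rot: [-3.14, 0.0, -1.504]
wrist_force: [-0.2, 1.8, 2.0]
finger_gap: -0.001
```

Contact is made and the lever is moving. I'll continue along its arc.

```bash
python3 -m pendant '[[-3,0,5,0,0,0,1],[-7,0,10,0,0,0,1],[-10,0,15,0,0,0,1],[-12,0,20,0,0,0,1],[-13,0,25,0,0,0,1],[-15,0,30,0,0,0,1],[-15,0,30,0,0,0,1]]'
```

```text
time: 15.25
tcp_pos: [0.6371, 0.1652, 0.2468]
eef_rot: [3.141, -0.001, -1.505]
wrist_force: [-0.5, -0.2, 2.0]
finger_gap: -0.005
```

```bash
python3 -m pendant '[[-1,0,5,0,0,0,1],[-2,0,9,0,0,0,1],[-2,0,12,0,0,0,1],[-2,0,12,0,0,0,1]]'
```

```text
time: 15.75
tcp_pos: [0.6368, 0.167, 0.2347]
eef_rot: [3.141, -0.001, -1.505]
wrist_force: [-1.0, 0.4, 0.8]
finger_gap: 0.001
```

```bash
python3 -m pendant '[[0,0,2,0,0,0,1],[0,0,4,0,0,0,1],[0,0,4,0,0,0,1]]';python3 -m pendant '[[0,0,1,0,0,0,1],[0,0,1,0,0,0,1]]';python3 -m pendant '[[0,0,1,0,0,0,1],[0,0,1,0,0,0,1]]'
```

```text
time: 16.12
tcp_pos: [0.637, 0.1672, 0.2311]
eef_rot: [-3.141, -0.001, -1.505]
wrist_force: [-0.5, 0.8, -0.4]
finger_gap: 0.001
time: 16.38
tcp_pos: [0.637, 0.1673, 0.2303]
eef_rot: [-3.141, -0.001, -1.505]
wrist_force: [-0.8, 0.3, 1.2]
finger_gap: -0.002
time: 16.62
tcp_pos: [0.6371, 0.1673, 0.2295]
eef_rot: [-3.141, -0.001, -1.505]
wrist_force: [-1.9, 0.4, 3.2]
finger_gap: -0.001
```

```bash
python3 -m pendant '[[0,0,1,0,0,0,1],[0,0,1,0,0,0,1]]';python3 -m pendant '[[0,0,1,0,0,0,1],[0,0,1,0,0,0,1]]'
```

```text
time: 16.88
tcp_pos: [0.6371, 0.1674, 0.2293]
eef_rot: [-3.14, -0.001, -1.504]
wrist_force: [-4.0, 0.8, 7.9]
finger_gap: -0.003
time: 17.12
tcp_pos: [0.6372, 0.1674, 0.2292]
eef_rot: [-3.14, -0.001, -1.504]
wrist_force: [-6.4, 0.8, 12.5]
finger_gap: 0.0
```

```bash
python3 -m pendant '[[0,0,-10,0,0,0,1],[0,0,-50,0,0,0,1],[0,0,-80,0,0,0,0],[0,0,-80,0,0,0,-0.2]]'
python3 - <<'E'
from h import *
to(.5865,-.0355,.300,-1.5048)
s,c=snap('wrist','w12')
s,c=snap('scene','s12')
a=cv2.imread('pics/s12.png')
cv2.imwrite('pics/z12s.png',cv2.resize(a[230:350,300:460],None,fx=5,fy=5,interpolation=cv2.INTER_CUBIC))
E
```

```text
time: 17.62
tcp_pos: [0.6382, 0.1677, 0.3104]
eef_rot: [-3.136, 0.001, -1.505]
wrist_force: [0.7, 0.1, 0.0]
finger_gap: 0.419
shift mm [199.4  65.1   9.9] turn [-0.0055  0.001   0.0002] t 17.625
```

View pics/w12.png

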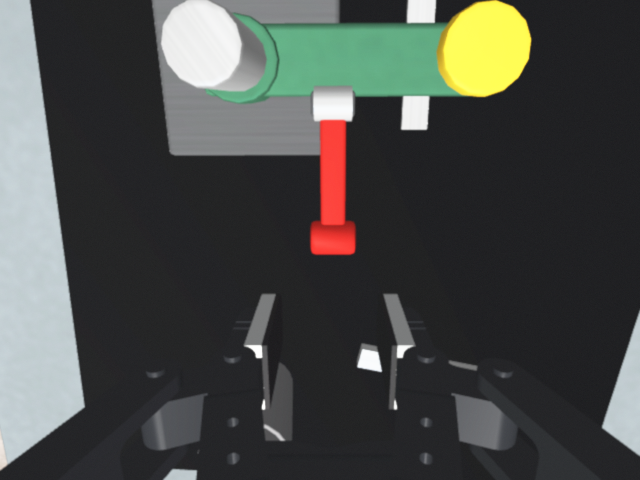

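View pics/z12s.png

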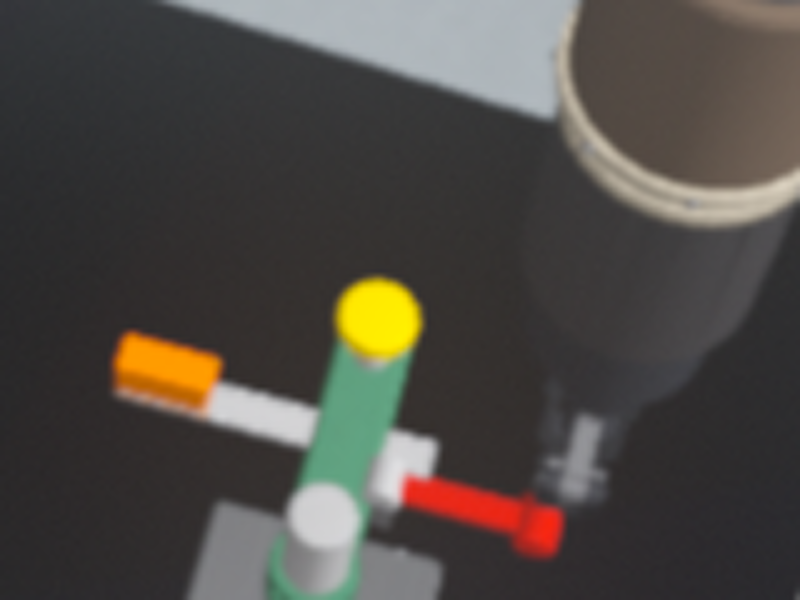

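The lever is level now (end at (540,530) in the crop) and the blade hasn't moved. Next is back over the handle.

```bash
python3 -m pendant '[[40,13,0,0,0,0,-0.2],[85,28,0,0,0,0,-0.2],[130,43,0,0,0,0,-0.2],[172,56,0,0,0,0,-0.2],[199,65,8,0,0,0,-0.2],[199,65,8,0,0,0,-0.2],[199,65,8,0,0,0,-0.2]]'
python3 - <<'E'
from h import *
to(.5865,-.0355,.114,-1.5048)
s,c=snap('wrist','w13')
E
```

```text
time: 18.6
tcp_pos: [0.5853, -0.0353, 0.2988]
eef_rot: [3.141, -0.001, -1.505]
wrist_force: [-0.1, 0.7, 0.4]
finger_gap: 0.603
shift mm [ 1.000e-01 -1.200e+00  1.848e+02] turn [ 0.0004 -0.0008 -0.0003] t 18.6
```

View pics/w13.png

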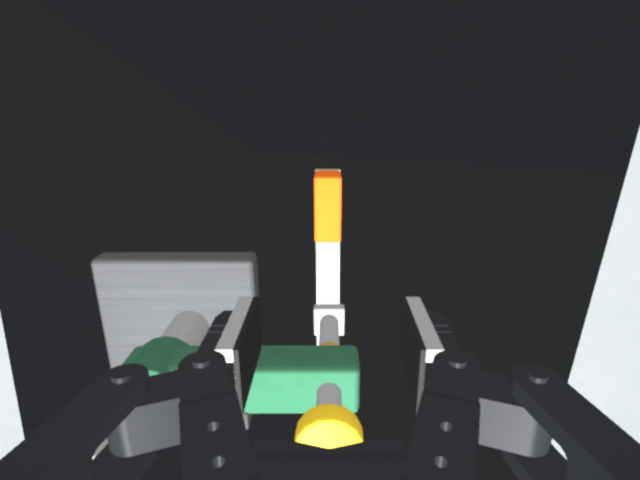

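```bash
python3 -m pendant '[[0,-1,50,0,0,0,-0.2],[0,-1,100,0,0,0,-0.2],[0,-1,150,0,0,0,-0.2],[0,-1,165,0,0,0,-0.2],[0,-1,178,0,0,0,-0.2],[0,-1,183,0,0,0,-0.2],[0,-1,183,0,0,0,-0.2],[0,-1,183,0,0,0,-0.2]]'
python3 - <<'E'
from h import *
to(.5865,-.0355,.114,-1.5048)
s,c=snap('wrist','w14')
E
```

```text
time: 19.65
tcp_pos: [0.5871, -0.0354, 0.1176]
eef_rot: [-3.139, -0.0, -1.505]
wrist_force: [-0.3, -0.8, 0.6]
finger_gap: 0.594
shift mm [0.1 0.6 3.6] turn [-0.0026 -0.0004  0.0002] t 19.65
```

View pics/w14.png

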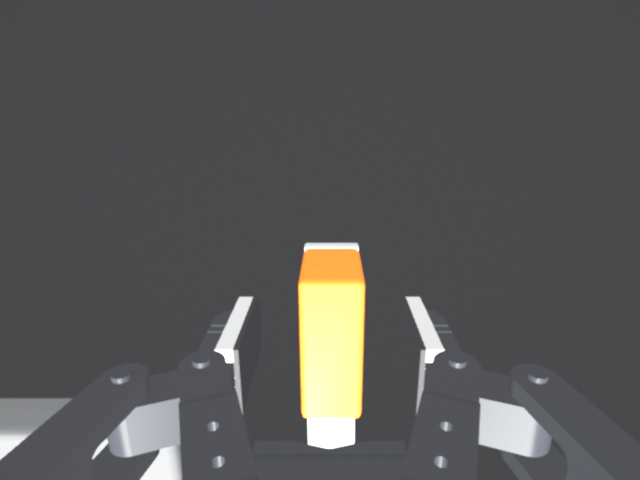

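```bash
python3 -m pendant '[[0,0.7,2,0,0,0,-0.2],[0,0.7,2,0,0,0,-0.2],[0,0.7,2,0,0,0,0.3],[0,0.7,2,0,0,0,0.6],[0,0.7,2,0,0,0,1],[0,0.7,2,0,0,0,1],[0,0.7,2,0,0,0,1]]' 30;  python3 - <<'E'
from h import *
to(.5865,-.0355,.114,-1.5048)
s=r.sense(); print(s['wrist_force'],s['ft_torque'],s['finger_gap'])
E
```

```text
time: 20.58
tcp_pos: [0.586, -0.0355, 0.1146]
eef_rot: [-3.14, -0.001, -1.505]
wrist_force: [1.6, -0.3, 2.0]
finger_gap: 0.228
shift mm [ 0.  -0.5  0.6] turn [-0.0012 -0.0007  0.0001] t 20.575
[ 1.646742   -0.33190676  2.02694381] [-0.19923129 -0.42817012 -0.18824511] 0.22775364063901246
```

```bash
python3 -m pendant '[[0,-0.4,0,0,0,0,1],[2,-0.4,0,0,0,0,1],[4,-0.4,0,0,0,0,1],[6,-0.4,0,0,0,0,1]]'; python3 -m pendant '[[2,0,0,0,0,0,1],[4,0,0,0,0,0,1],[6,0,0,0,0,0,1],[8,0,0,0,0,0,1]]'
```

```text
time: 21.08
tcp_pos: [0.5869, -0.0401, 0.1146]
eef_rot: [-3.14, 0.001, -1.504]
wrist_force: [-0.5, 9.3, 3.0]
finger_gap: 0.231
time: 21.58
tcp_pos: [0.5875, -0.0479, 0.1146]
eef_rot: [-3.14, 0.001, -1.504]
wrist_force: [-0.7, 9.7, 2.7]
finger_gap: 0.231
```

```bash
python3 -m pendant '[[3,0,0,0,0,0,1],[6,0,0,0,0,0,1],[9,0,0,0,0,0,1],[12,0,0,0,0,0,1],[15,0,0,0,0,0,1]]'; python3 -m pendant '[[3,0,0,0,0,0,1],[6,0,0,0,0,0,1],[9,0,0,0,0,0,1],[12,0,0,0,0,0,1]]';python3 - <<'E'
from h import *
to(.5934,-.1409,.1146,-1.5048)
s,c=snap('wrist','w15')
E
```

```text
time: 22.2
tcp_pos: [0.5885, -0.063, 0.1146]
eef_rot: [-3.14, 0.001, -1.504]
wrist_force: [-0.1, 9.8, 3.0]
finger_gap: 0.23
time: 22.7
tcp_pos: [0.5892, -0.0752, 0.1146]
eef_rot: [-3.14, 0.001, -1.504]
wrist_force: [-0.0, 8.3, 3.4]
finger_gap: 0.228
shift mm [65.9  0.2 -0.1] turn [-0.0016  0.0006  0.0008] t 22.7
```

View pics/w15.png

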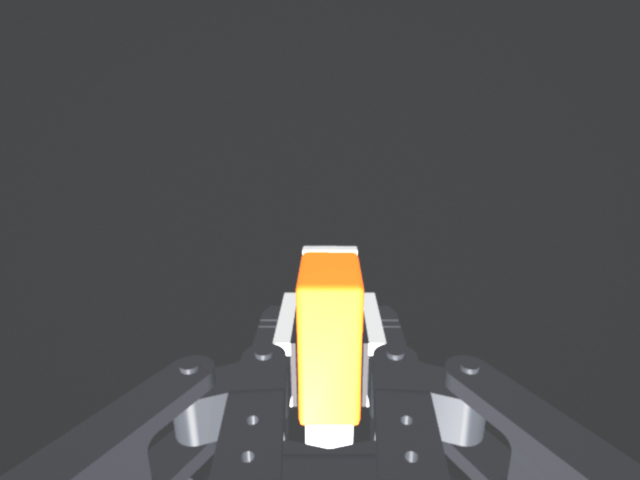

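```bash
python3 -m pendant '[[3,0,0,0,0,0,1],[6,0,0,0,0,0,1]]'; python3 -m pendant '[[2,0,0,0,0,0,1],[4,0,0,0,0,0,1]]'; python3 -m pendant '[[2,0,0,0,0,0,1],[4,0,0,0,0,0,1]]'; python3 -m pendant '[[2,0,0,0,0,0,1],[4,0,0,0,0,0,1]]'
```

```text
time: 23.0
tcp_pos: [0.5896, -0.0814, 0.1146]
eef_rot: [-3.14, 0.0, -1.504]
wrist_force: [-0.2, 6.9, 2.8]
finger_gap: 0.233
time: 23.25
tcp_pos: [0.5898, -0.0855, 0.1146]
eef_rot: [-3.14, 0.0, -1.504]
wrist_force: [-1.2, 5.0, 3.2]
finger_gap: 0.233
time: 23.5
tcp_pos: [0.59, -0.0899, 0.1146]
eef_rot: [-3.14, -0.0, -1.504]
wrist_force: [0.3, 4.0, 2.6]
finger_gap: 0.228
time: 23.75
tcp_pos: [0.5901, -0.0945, 0.1146]
eef_rot: [-3.141, -0.001, -1.505]
wrist_force: [-0.4, 3.4, 3.5]
finger_gap: 0.226
```

```bash
python3 -m pendant '[[6,0,0,0,0,0,1],[13,0,0,0,0,0,1],[20,0,0,0,0,0,1],[27,0,0,0,0,0,1],[34,0,0,0,0,0,1],[41,0,0,0,0,0,1],[48,0,0,0,0,0,1],[48,0,0,0,0,0,1]]'; python3 -m pendant '[[2,0,0,0,0,0,1],[2,0,0,0,0,0,1],[2,0,0,0,0,0,1]]'
```

```text
time: 24.75
tcp_pos: [0.5933, -0.1433, 0.1146]
eef_rot: [-3.141, -0.001, -1.505]
wrist_force: [1.1, -2.1, 3.6]
finger_gap: 0.231
time: 25.12
tcp_pos: [0.5934, -0.1444, 0.1146]
eef_rot: [-3.141, -0.001, -1.505]
wrist_force: [0.6, 1.8, 4.7]
finger_gap: 0.228
```

Now release, rise and check.

```bash
python3 -m pendant '[[0,0,0,0,0,0,0.4],[0,0,0,0,0,0,0],[0,0,0,0,0,0,-0.2],[0,0,0,0,0,0,-0.2],[0,0,-25,0,0,0,-0.2],[0,0,-75,0,0,0,-0.2],[0,0,-130,0,0,0,-0.2],[0,0,-185,0,0,0,-0.2]]'; python3 -m pendant '[[60,0,0,0,0,0,-0.2],[120,0,0,0,0,0,-0.2],[120,0,0,0,0,0,-0.2]]'
python3 - <<'E'
from h import *
for n in ('wrist','scene','top'): s,c=snap(n,n[0]+'16')
print(s['wrist_force'],s['time'])
a=cv2.imread('pics/s16.png');b=cv2.imread('pics/t16.png')
cv2.imwrite('pics/z16s.png',cv2.resize(a[210:390,230:470],None,fx=3.3,fy=3.3,interpolation=cv2.INTER_CUBIC))
E
```

```text
time: 26.12
tcp_pos: [0.5929, -0.1441, 0.3013]
eef_rot: [-3.141, -0.001, -1.505]
wrist_force: [1.0, 0.0, -0.0]
finger_gap: 0.602
time: 26.5
tcp_pos: [0.6006, -0.2674, 0.2989]
eef_rot: [3.141, -0.001, -1.509]
wrist_force: [-0.4, 0.0, -0.1]
finger_gap: 0.599
[ 0.80984777  0.32447688 -0.05931544] 26.6
```

View pics/w16.png

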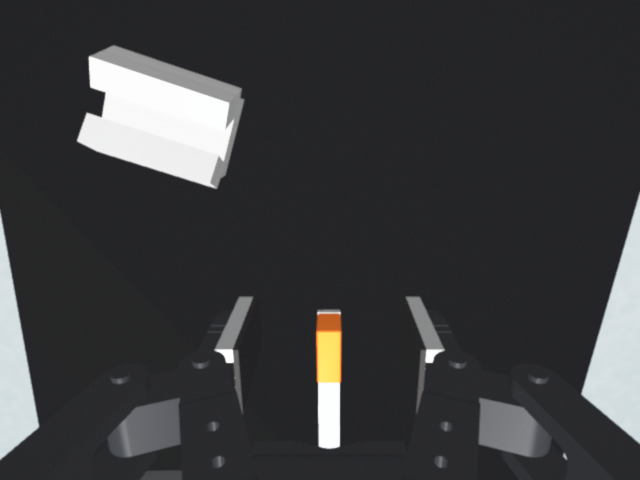

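View pics/z16s.png

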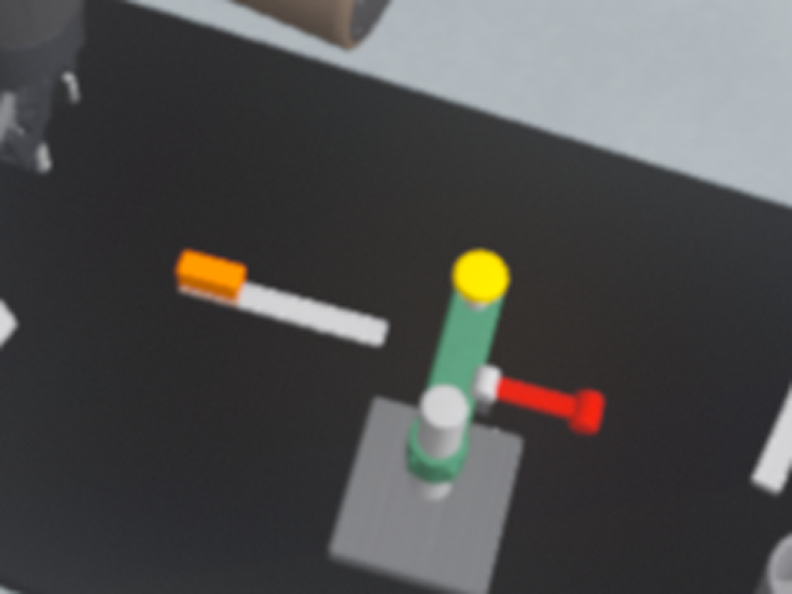

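View pics/t16.png

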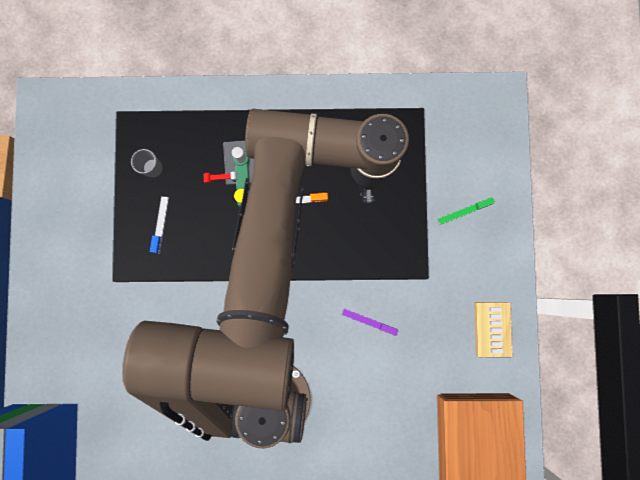

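Run:
```python
from h import *
for f in ('scene0','s12','s16'):
    c={'pixels':cv2.imread('pics/'+f+'.png')[:,:,::-1].copy()}
    print(f,blobs(mask(c,(26,150,120),(34,255,255))),blobs(mask(c,(105,180,80),(118,255,255)),50)[-1:])
print(order.sign_off())
```

```text
scene0 [(201, [375.5, 292.0], [368, 285, 16, 15])] [(148, [484.0, 306.8], [478, 298, 13, 19])]
s12 [(203, [375.3, 293.4], [368, 286, 16, 16])] [(151, [484.0, 306.8], [478, 298, 13, 19])]
s16 [(203, [375.3, 293.4], [368, 286, 16, 16])] [(147, [484.0, 306.8], [478, 298, 13, 19])]
the job is handed in; nothing more can be done
None
```

The job is done and handed in at about 26.6 s of the 72 s allowed. No verdict came back.

**What I did**
- **Blade in:** I slid the orange blade flat under the foot until its tip stood about 29 mm out on the far side, then let go.
- **Foot down:** I pressed the knob until it stopped moving, at about 8–10 N, roughly 4 N above the force needed to slide it.
- **Lever:** I swung the red lever down to its stop, at about 12 N. It shows level in the pictures.
- **Blade out:** I drew the blade straight out about 109 mm. The drag was 8–10 N at first and fell off as the tip left the foot. That is firmer than I would call light. About 3 N of it was the blade pressed onto the plate by the gripper, since it still read about 3.4 N once free of the foot.

**Last checks**
- **Blade:** It lies flat on the granite, its tip roughly 50 mm clear of the foot.
- **Foot height:** The knob is at the same pixel position as before the draw, so the foot did not shift within what the camera can show. I did not measure the gap directly; it rests on the firm stop felt when pressing.
- **Blue blade, V-block and pot:** The blue blade is at the same pixel as at the start. The V-block and pot look untouched by eye.
- **Disagreement:** My camera estimate of the plate height was 35.5–37 mm. The fingertip contact on the knob implied about 38.5 mm. I relied on contact for every height that mattered.

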